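# Load a row of potted corms with a spring-return pusher

## Task

Stand the single potted corm in the empty place in the feeder lane, between the pusher and the two pots already there, and let go of it. Then take the pusher by its grip and slide all three pots together, as one close straight row, fully into the black tray, going on to the pusher's forward stop. Finally ease the pusher all the way back home by its grip without letting it spring back, and let go; do not lift the two pots of the row and leave the empty pot, the bottle and the bowl where they are.

Things in the scene. Friction and masses are not known exactly. Their poses are not given: they have to be found in the camera images.
- bench_feeder: Fixed feeder: a straight lane on an aluminium base, a black open-topped tray docked at its end. Origin on the table under the lane's centre line; x = push direction, y across, z up. One flat floor, 12 mm above the table. Lane: x = -135 to +115 mm, 64 mm wide between steel guides 5 mm thick, tops 30 mm above the table. Tray sides 42 mm, end wall 50 mm above the table.
- tray_mouth (a point): Centre of the tray's open end, on the floor (12 mm above the table), at feeder x = +115 mm; same axes as the feeder. The tray is 76 mm wide and 205 mm long inside, with no wall at its mouth. A pot is fully in when its centre is 29 mm or more beyond this point along x.
- pusher (a joint): Travel of the pusher (0.6 kg) along the feeder's x, in m: 0 = home, 0.25 = forward stop, where its face stands 10 mm inside the tray mouth. A spring pulls it home with about 3 N at home, rising to 10 N at the forward stop; with hardly any damping it snaps back if let go.
- pusher_face (a point): Centre of the pusher's flat steel front face (54 mm wide, from 17 to 73 mm above the table), 50 mm above the table; at feeder x = -125 mm when home. Same axes as the feeder.
- pusher_grip (a point): Point to hold on the pusher's upright black plastic grip, 120 mm above the table and 50 mm behind the face. The grip is 28 by 28 mm, sides along the feeder's x and y, and runs from 85 to 140 mm above the table (below it a 20 mm square steel post). Same axes as the feeder.
- pot_front: Square grey plastic pot, 58 by 58 mm and 80 mm tall, straight-sided, with a brown corm on top whose pale shoot reaches 98 mm; about 0.2 kg. Stands in the lane, nearer the tray. Origin at the centre of its underside, z up, x and y along its sides.
- pot_back: Like pot_front, behind it in the lane; 2 to 20 mm lie between them. Between this pot and the pusher's face there is an empty place about 98 to 106 mm long.
- pot_single: The single potted corm, like pot_front, standing on the table on the robot's side of the feeder, turned a little. Origin at the centre of its underside, z up, x and y along its sides.
- pot_empty: An empty open grey pot of the same outer size (58 by 58 by 80 mm, no corm in it), also on the robot's side of the feeder; it is sometimes on the left, sometimes on the right of the single potted corm. To be left alone.
- bottle: White closed bottle, 64 mm in diameter, 170 mm tall, beyond the left end of the feeder. Origin at the centre of its underside. To be left alone.
- bowl: Steel bowl, 130 mm across, 50 mm tall, to the right. Origin at the centre of its underside. To be left alone.
Things that resemble listed ones, but are neither listed nor needed, are in the scene too. What is shaped like the pot_single but green or orange is not meant. What is shaped like the pot_front but pink or red is not meant.

How it is judged:
By the outcome, as a careful person would: the job done as asked, in the order asked, and still so for the second after the job is handed in, with the robot touching nothing.
It also fails if it takes over 64 s, if anything falls off the work surface, if the arm or the gripper's body presses on something with over 40 N, if the wrist force passes 120 N, or if a joint passes its speed limit or range.

## Robot

A 6-joint arm with a two-finger parallel gripper is mounted at the origin on the work surface. World frame = base frame: x ahead of the robot, y to its left, z up, the work surface at z = 0. Lengths are in m, angles in rad, forces in N, time in s.
With the tool pointing down it reaches from about 0.35 to 0.775 m from the base axis. Payload 5.5 kg.
Tool frame: the origin (TCP) lies at the very end of the fingers, on their centre line; the grasp point (between the pads) lies manip.grip_point_offset behind it (manip.grip_point_offset is the distance from the TCP to the grasp point, in m); z points along the fingers, x is the direction in which the jaws open and shut, and the axes are right-handed (so a half turn about z gives the same grasp; the last joint's range is limited). The gripper opens to 85 mm and grips with 20 to 120 N. Pads are 22 mm wide; open, the fingers measure 114 mm over their backs; the gripper's body (76 mm by 85 mm) begins 54 mm behind the grasp point. The pads swing forward as they close: fully open they stand 13 mm farther back than shut.
Start: joints at [-1.338, 0.313, 0.046, 1.304, 0, 1.431], TCP at [0.209, -0.536, 0.231] pointing down, gripper open.
Joint ranges: [-2.76, 2.76], [-0.86, 1.69], [-1.03, 1.26], [-2.2, 2.34], [-1.47, 1.5], [-3.14, 3.14]. Speed limits (rad/s): [2.57, 2.57, 3.14, 3.14, 3.14, 3.14].

## Interface

Orientations are given as a unit quaternion [w, x, y, z].
In Python, from rig import manip, cams, recognise, cut_out, landmark_of gives the robot as it stands.
- The arm moves only by the shell command python3 -m crank 'ROWS' [OPENING]. ROWS is JSON, one flat list of numbers, 4 for each row, row after row: the shift along the world's x, y, z in mm, then the turn about the world's z in degrees. In form: [dx, dy, dz, turn, dx, dy, dz, turn, ...]. A call has 1 to 12 rows; each row shifts and turns the commanded pose from where the row before left it; what a row does not reach is not made up. A row lasts 1/8 s, in which the tool goes at most 62.5 mm and 10.7 degrees, less where a joint would pass 70% of its speed; a pose out of reach is approached as far as the arm can. A call with a gripper value outside its range is refused whole. OPENING is the opening in per cent of the stroke, from 0 (shut) to 100 (fully open), set as the call begins (- or left out, the last holds). The fingers move at their own pace and stop on an object; the grip force is fixed at half the most. Time passes only in rows, so rows that do not move let the fingers close. It gives the time, the measured TCP pose, the force and the opening at its end, in the units of the state.
- manip.read_state(): the state, without advancing time (a new reading comes with each control period).
- cams.grab_frame(name): name is "scene" or "top"; returns a dict with "img" (420x560x3 uint8, blue, green, red), "intrinsics" (3x3 intrinsics, pixels), "R" (3x3) and "t" (3): a world point X has camera coordinates R X + t. Camera axes: x right, y down, z forward; pixel columns grow to the right and rows downward; lengths in m; the calibration is good to about 2 mm. A picture is of the moment at which its call begins. There is no depth.
- manip.hand_in(): hands the job in, once; it reports no verdict.
Trained networks look in the newest picture that a camera, given by its name, has taken for a name from the list of things; names that differ only in an ending like _2 or _b are one class to them, and where a whole thing is asked for, a point or a joint stands for the part that bears it (a point fixed in the world has none). Each returns a list of dicts, best first, with "p" (0 to 1); they miss things now and then, are a little off and sometimes report something else, mostly with a low value. They report only what shows in the picture. A call takes as long as a camera call. They do not tell look-alikes from the thing itself.
- recognise(camera, name): "point" ([column, row] in pixels, amid what is visible of it).
- cut_out(camera, name): "pixels" (420x560 bool, what is visible of it) and "point" ([column, row] in pixels, amid what is visible of it).
- landmark_of(camera, name): "point" ([column, row] in pixels: a listed point, or the origin of a listed thing).
The state is a dict: "clock": time; "joint_pos": joint angles; "joint_velocities": joint speeds; "effort": joint torques, N m; "tool_pos": TCP position; "tool_rot": TCP orientation; "wrist_force": force on the tool from outside, world axes, zero at the start; "wrist_torque": the same for the moment, N m; "gripper_width": finger opening in m.
Only numpy, scipy, OpenCV 4.12 (cv2) and the standard library are available. Lean on these libraries where they do the work, as an engineer would, in place of code of your own. Each camera call takes 0.05 s, during which the arm holds its last target. There are 200 camera calls.

## Working session

There is one attempt and no reset: what is moved stays moved. The work goes in short steps, Python scripts to look and compute and a shell command to move; the robot and the scene stay as the last step left them, time stands still between calls to the robot, and variables do not carry over. Pictures are saved under pics/ and viewed, about 8 in all and at most 12, crops included, and the job is handed in when it is done.

```bash
mkdir -p pics; ls; python3 - <<'E'
from rig import manip,cams,recognise,cut_out,landmark_of
import cv2,numpy as np
print(manip.grip_point_offset, manip.read_state()['clock'])
for c in("scene","top"):
    f=cams.grab_frame(c); cv2.imwrite(f"pics/{c}0.png",f["img"])
    for n in["bench_feeder","tray_mouth","pusher_face","pusher_grip","pot_front","pot_single","pot_empty","bottle","bowl"]:
        print(c,n,[(np.round(d["point"],1).tolist(),round(d["p"],2)) for d in landmark_of(c,n)][:7])
a=cv2.imread("pics/scene0.png")
E
```

```text
pics
0.0187 0.0
scene bench_feeder []
scene tray_mouth [([274.4, 278.3], 0.94)]
scene pusher_face [([325.2, 211.2], 0.84)]
scene pusher_grip [([341.3, 183.6], 0.79)]
scene pot_front [([362.2, 255.3], 0.83), ([288.5, 266.7], 0.8), ([368.8, 149.3], 0.72), ([329.2, 301.7], 0.61)]
scene pot_single [([236.3, 208.7], 0.81), ([203.7, 243.0], 0.72), ([289.0, 182.8], 0.62), ([173.8, 219.4], 0.55), ([340.4, 185.5], 0.4)]
scene pot_empty [([285.3, 178.6], 0.8), ([299.7, 246.3], 0.56), ([287.5, 267.5], 0.55)]
scene bottle [([371.4, 150.4], 0.82)]
scene bowl [([159.3, 289.7], 0.65)]
top bench_feeder [([288.1, 183.3], 0.94), ([227.0, 187.8], 0.35)]
top tray_mouth [([329.2, 175.3], 0.65)]
top pusher_face [([251.4, 187.5], 0.87)]
top pusher_grip [([227.8, 189.4], 0.87)]
top pot_front [([250.8, 143.3], 0.96), ([318.0, 177.0], 0.56), ([307.3, 128.2], 0.56)]
top pot_single [([358.5, 253.3], 0.89), ([308.8, 263.5], 0.84), ([358.9, 294.3], 0.55)]
top pot_empty [([238.4, 256.4], 0.79)]
top bottle [([137.5, 232.4], 0.62)]
top bowl [([414.6, 236.2], 0.92)]
```

View pics/scene0.png

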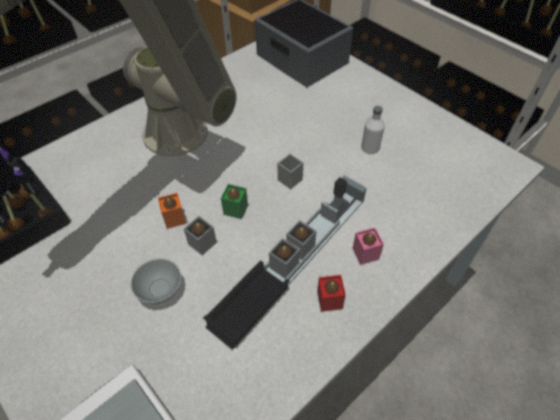

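View pics/top0.png

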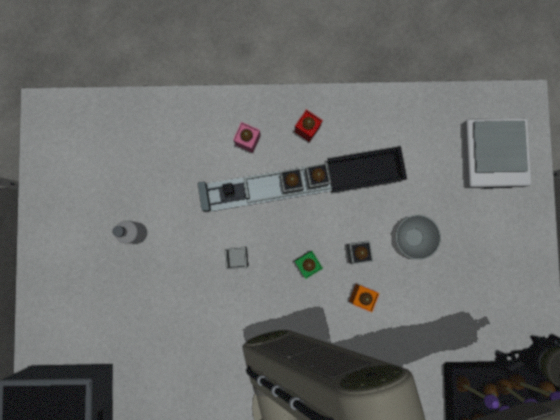

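Candidates for pot_single, by top pixels: (359,253) grey with a corm, (308,264) green, (364,297) orange and (237,258) grey but empty. The grey potted corm at top (359,253) / scene (201,236) fits the description. Next I'll measure it and confirm it in an enlarged crop.

```bash
cat > h.py <<'E'
from rig import manip,cams,recognise,cut_out,landmark_of
import cv2,numpy as np
from scipy.optimize import least_squares,minimize
F={}
def grab():
    for c in("scene","top"): F[c]=cams.grab_frame(c)
def proj(c,X):
    f=F[c]; p=(f["R"]@np.atleast_2d(X).T).T+f["t"]; p=p@f["intrinsics"].T; return p[:,:2]/p[:,2:]
def ray(c,uv,z):
    f=F[c]; d=f["R"].T@np.linalg.solve(f["intrinsics"],[*uv,1]); o=-f["R"].T@f["t"]; return o+d*(z-o[2])/d[2]
def tf(p,X):
    x,y,a=p; X=np.atleast_2d(X).astype(float); c,s=np.cos(a),np.sin(a)
    return np.c_[x+c*X[:,0]-s*X[:,1], y+s*X[:,0]+c*X[:,1], X[:,2]]
def box(z0,h=.029):
    return np.array([[i,j,k] for i in(-h,h) for j in(-h,h) for k in(z0,z0+.08)])
def potmodel(z0):
    r=np.array([[.012*np.cos(t),.012*np.sin(t),z0+.09] for t in np.linspace(0,6,8)])
    return np.r_[box(z0),r]
def near(lst,uv,r=14):
    l=[d for d in lst if np.hypot(*(np.array(d["point"])-uv))<r]
    return l[0] if l else None
def iou(p,masks,X):
    s=0
    for c,m in masks.items():
        S=4; h=cv2.convexHull((proj(c,tf(p,X))*16).astype(np.int32))
        im=np.zeros(m.shape,np.uint8); cv2.fillConvexPoly(im,h,255,cv2.LINE_AA,4)
        im=im/255.; s+=np.minimum(im,m).sum()/np.maximum(im,m).sum()
    return s
def fit(p0,masks,X):
    best=None
    for a in np.radians([-30,-15,0,15,30]):
        r=minimize(lambda q:-iou([q[0]/100,q[1]/100,q[2]/5],masks,X),[p0[0]*100,p0[1]*100,(p0[2]+a)*5],method="Nelder-Mead",options=dict(initial_simplex=None,xatol=.005,fatol=1e-4))
        if best is None or r.fun<best.fun: best=r
    return np.array([best.x[0]/100,best.x[1]/100,best.x[2]/5]),-best.fun
E
python3 - <<'E'
from h import *
grab()
# feeder by landmarks
P={"tray_mouth":[.115,0,.012],"pusher_face":[-.125,0,.05],"pusher_grip":[-.175,0,.12],"bench_feeder":[0,0,0]}
obs=[]
for c in F:
    for n in P:
        l=landmark_of(c,n)
        if l and l[0]["p"]>.5: obs.append((c,P[n],l[0]["point"],n))
g=lambda p:np.concatenate([(proj(c,tf(p,X))[0]-uv) for c,X,uv,n in obs])
r=least_squares(g,[.6,0,-1.6],loss="soft_l1")
print("feeder",r.x,[(o[0],o[3],np.round(e,1).tolist()) for o,e in zip(obs,g(r.x).reshape(-1,2))])
for n,nm,uv,z in[("single","pot_single",{"scene":(201,238),"top":(359,253)},0),("empty","pot_empty",{"scene":(290,170),"top":(237,258)},0),("front","pot_front",{"scene":(285,256),"top":(317,176)},.012),("back","pot_back",{"scene":(302,236),"top":(292,181)},.012)]:
    ms={}
    for c in F:
        d=None
        for q in(nm,"pot_front","pot_single"):
            d=near(cut_out(c,q),uv[c]) 
            if d: ms[c]=d["pixels"].astype(float);break
    p0=ray("top",uv["top"],.08)
    print(n,list(ms),[m.sum() for m in ms.values()])
    if ms: print(fit([p0[0],p0[1],r.x[2]],ms,potmodel(z) if n!="empty" else box(0)), p0)
d=cut_out("top","bench_feeder")
for x in d[:1]:
    print(cv2.minAreaRect(cv2.findNonZero(x["pixels"].astype(np.uint8))))
a=F["scene"]["img"][180:310,150:350]; b=F["top"]["img"][100:300,190:430]
cv2.imwrite("pics/crop.png",np.hstack([cv2.resize(a,(400,300),interpolation=3),cv2.resize(b,(400,300),interpolation=3)]))
E
```

```text
feeder [ 0.64278916 -0.01372309 -1.42298809] [('scene', 'tray_mouth', [0.8, -0.5]), ('scene', 'pusher_face', [0.5, -1.1]), ('scene', 'pusher_grip', [-0.0, 2.8]), ('scene', 'bench_feeder', [1.1, -0.0]), ('top', 'tray_mouth', [0.0, 0.1]), ('top', 'pusher_face', [-0.2, -0.4]), ('top', 'pusher_grip', [1.4, 0.5]), ('top', 'bench_feeder', [2.0, 1.3])]
single ['scene', 'top'] [np.float64(806.0), np.float64(505.0)]
(array([ 0.43616292, -0.20186257, -1.54733227]), np.float64(1.7415851424264082)) [ 0.43336987 -0.19588345  0.08      ]
empty ['scene', 'top'] [np.float64(718.0), np.float64(470.0)]
(array([ 0.42675061,  0.14930772, -1.48604867]), np.float64(1.7876750924705092)) [0.42574238 0.14337611 0.08      ]
front ['scene', 'top'] [np.float64(885.0), np.float64(544.0)]
(array([ 0.65484086, -0.086734  , -1.36258818]), np.float64(1.797530756884338)) [ 0.65128071 -0.08437406  0.08      ]
back ['scene', 'top'] [np.float64(675.0), np.float64(510.0)]
(array([ 0.64219388, -0.01159125, -1.39799096]), np.float64(1.6222379945281487)) [ 0.63837315 -0.01370864  0.08      ]
((300.8465576171875, 179.94947814941406), (35.42237091064453, 208.486572265625), 79.91940307617188)
```

View pics/crop.png

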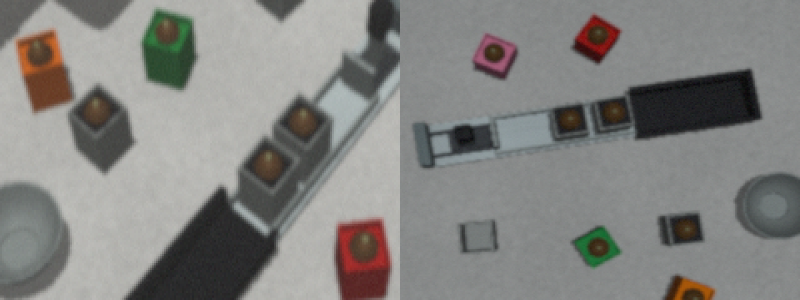

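The crop confirms it: the grey pot with a corm at top (359,253) / scene (201,236) is pot_single. The empty pot is at top (237,258). Before acting I'll refine the poses and overlay the models.

```bash
cat > ref.py <<'E'
from h import *
# gradient-based alignment of feeder: sum of |gradient| along model lines, both cams
def seg(a,b,n=60): return np.linspace(a,b,n)
def L(pl,**k): return pl
T=.115;E=.32
LINES=[seg([T,s*.038,.042],[E,s*.038,.042]) for s in(-1,1)]+[seg([E,-.038,.042],[E,.038,.042],30)]
LINES+=[seg([-.03,s*.037,.03],[T,s*.037,.03]) for s in(-1,1)]+[seg([T,-.038,.012],[T,.038,.012],30)]
LP=np.concatenate(LINES)
def fscore(p,G):
    s=0
    for c in G:
        q=proj(c,tf(p,LP)).astype(np.float32)
        s+=cv2.remap(G[c],q[:,0].copy()[None],q[:,1].copy()[None],1).mean()
    return s
def grads(sig=1.0):
    G={}
    for c in F:
        g=cv2.GaussianBlur(F[c]["img"],(0,0),sig).astype(np.float32)
        m=np.hypot(cv2.Sobel(g,5,1,0),cv2.Sobel(g,5,0,1)).max(2); G[c]=np.minimum(m,120)
    return G
E
python3 - <<'E'
from ref import *
grab()
G=grads(); p0=np.array([.6428,-.0137,-1.423])
for sub in({"top":G["top"]},{"scene":G["scene"]},G):
    best=(-1,)
    for dx in np.arange(-.008,.0081,.002):
     for dy in np.arange(-.008,.0081,.002):
      for a in np.radians(np.arange(-4,4.1,.5)):
        p=p0+[dx,dy,a]; s=fscore(p,sub)
        if s>best[0]: best=(s,p)
    print(list(sub),best, np.degrees(best[1][2]))
pf=best[1]
out=[]
pots=[([.43616,-.20186,-1.5473],0),([.65484,-.0867,-1.3626],.012),([.6422,-.01159,-1.398],.012)]
for c,(x,y,w,h) in(("top",(190,120,240,180)),("scene",(175,160,200,200))):
    k=4
    im=cv2.resize(F[c]["img"][y:y+h,x:x+w],None,fx=k,fy=k,interpolation=cv2.INTER_CUBIC)
    T=lambda q:(((q-[x,y])+.5)*k*8).astype(np.int32)
    for X in LINES: cv2.polylines(im,[T(proj(c,tf(pf,X)))],False,(0,255,255),1,16,3)
    for p,z in pots:
        b=box(z)
        for i in range(8):
            for j in range(i):
                if bin(i^j).count("1")==1: cv2.polylines(im,[T(proj(c,tf(p,b[[i,j]])))],False,(0,255,0),1,16,3)
    out.append(im)
cv2.imwrite("pics/ov_top.png",cv2.resize(out[0],(800,600))); cv2.imwrite("pics/ov_scene.png",cv2.resize(out[1],(600,600)))
E
```

```text
['top'] (np.float32(81.72457), array([ 0.6448    , -0.0157    , -1.37936677])) -79.03189424711616
['scene'] (np.float32(79.82695), array([ 0.6348    , -0.0117    , -1.43172665])) -82.03189424711614
['scene', 'top'] (np.float32(153.58893), array([ 0.6368    , -0.0177    , -1.44045329])) -82.53189424711616
```

View pics/ov_top.png

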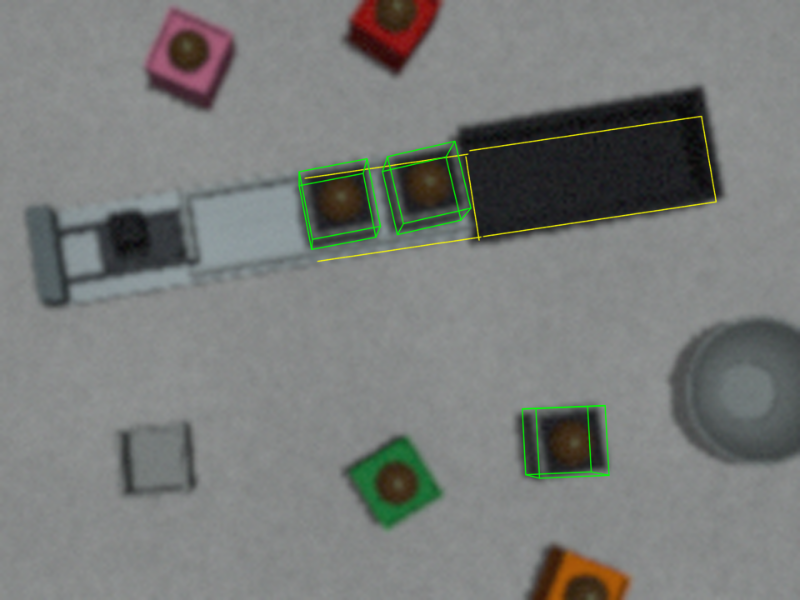

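View pics/ov_scene.png

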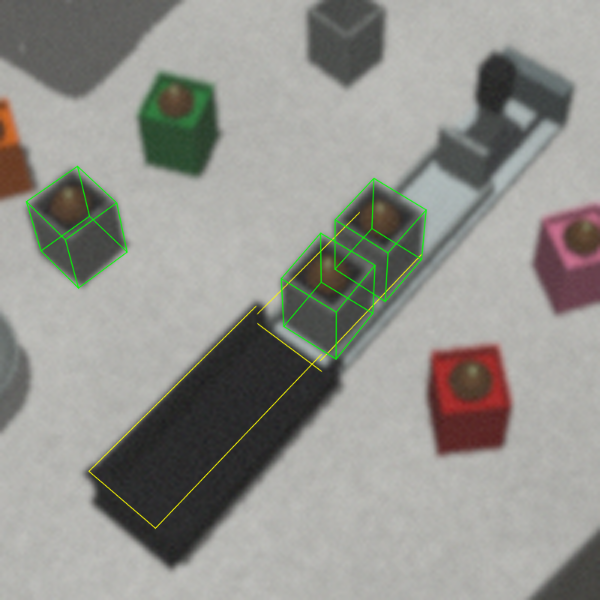

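The overlays show that the feeder fit by gradients is off (the yellow lines miss the tray), while the pots fit well. I'll refit the feeder from the tray's dark silhouette plus the landmarks.

```bash
cat > ref2.py <<'E'
from h import *
def traymask(c,seed):
    g=F[c]["img"].max(2).astype(np.uint8)
    g=cv2.resize(g,None,fx=4,fy=4,interpolation=cv2.INTER_CUBIC)
    bg={"top":125,"scene":165}[c]
    m=(g<75).astype(np.uint8); m=cv2.morphologyEx(m,cv2.MORPH_OPEN,np.ones((41,41),np.uint8))
    n,l=cv2.connectedComponents(m); return (l==l[seed[1]*4,seed[0]*4])
def hullmask(c,X,shape):
    q=(proj(c,X)+.5)*4-.5
    im=np.zeros(shape,np.uint8); cv2.fillConvexPoly(im,cv2.convexHull((q*16).round().astype(np.int32)),1,8,4); return im>0
def trayX(p,w,E,T=.115):
    return tf(p,[[x,s*w,z] for x,zs in((T,(0.0,.042)),(E,(0.0,.05))) for s in(-1,1) for z in zs])
E
python3 - <<'E'
from ref2 import *
grab()
M={"top":traymask("top",(365,170)),"scene":traymask("scene",(247,305))}
print({c:m.sum()/16 for c,m in M.items()},{c:int(F[c]["img"].max(2)[s[1],s[0]]) for c,s in(("top",(365,170)),("scene",(247,305)))})
P={"tray_mouth":[.115,0,.012],"pusher_face":[-.125,0,.05],"pusher_grip":[-.175,0,.12],"bench_feeder":[0,0,0]}
obs=[]
for c in F:
    for n in P:
        l=landmark_of(c,n)
        if l and l[0]["p"]>.5: obs.append((c,P[n],l[0]["point"],n))
def cost(v,cs,lam=.002):
    p=[v[0]/100,v[1]/100,v[2]/10]; w=v[3]/100;E=v[4]/100;s=0
    for c in cs:
        h=hullmask(c,trayX(p,w,E),M[c].shape); s-=(h&M[c]).sum()/(h|M[c]).sum()
    e=np.array([proj(c,tf(p,X))[0]-uv for c,X,uv,n in obs if c in cs])
    return s+lam*np.minimum(np.abs(e),3).sum()/len(cs)
from itertools import product
for cs in(["top"],["scene"],["top","scene"]):
    best=None
    for a in(-1.44,-1.40):
        v0=np.array([64.3,-1.4,a*10,4.2,32.4]); S=np.vstack([v0]+[v0+d for d in np.diag([1,1,.5,.3,.6])])
        r=minimize(cost,v0,args=(cs,),method="Nelder-Mead",options=dict(initial_simplex=S,maxiter=500))
        if best is None or r.fun<best.fun:best=r
    v=best.x; p=np.array([v[0]/100,v[1]/100,v[2]/10]); print(cs,best.fun,np.round(p,4),np.degrees(p[2]),v[3:])
    print([(o[0],o[3],np.round(proj(o[0],tf(p,o[1]))[0]-o[2],1).tolist()) for o in obs if o[0] in cs])
    # empty-lane edges: pot coords in feeder frame
    c,s=np.cos(p[2]),np.sin(p[2])
    for q in([.65484,-.0867],[.6422,-.01159]):
        d=np.array(q)-p[:2]; print("pot in feeder",d@[c,s],d@[-s,c])
out=[]
for c,(x,y,w,h) in(("top",(190,120,240,180)),("scene",(175,160,200,200))):
    k=4; im=cv2.resize(F[c]["img"][y:y+h,x:x+w],None,fx=k,fy=k,interpolation=cv2.INTER_CUBIC)
    T=lambda q:(((q-[x,y])+.5)*k*8).astype(np.int32)
    W,E=v[3]/100,v[4]/100
    for X in([[.115,-W,.042],[E,-W,.042],[E,W,.042],[.115,W,.042]],[[.115,.038,.012],[.115,-.038,.012]],[[-.135,.032,.03],[.115,.032,.03]],[[-.135,-.032,.03],[.115,-.032,.03]],[[-.135,-.037,.03],[.115,-.037,.03]],[[-.135,.037,.03],[.115,.037,.03]],[[-.125,.027,.073],[-.125,-.027,.073],[-.125,-.027,.017],[-.125,.027,.017]]):
        cv2.polylines(im,[T(proj(c,tf(p,X)))],False,(0,255,255),1,16,3)
    out.append(cv2.resize(im,None,fx=600/im.shape[0]*.66,fy=600/im.shape[0]*.66))
cv2.imwrite("pics/ov2.png",np.hstack(out)[:, :]); print(np.hstack(out).shape)
E
python3 -c "
import cv2;a=cv2.imread('pics/ov2.png');cv2.imwrite('pics/ov2s.png',cv2.resize(a,(800,int(a.shape[0]*800/a.shape[1])),interpolation=3))"
```

```text
{'top': np.float64(2580.8125), 'scene': np.float64(3227.3125)} {'top': 37, 'scene': 45}
['top'] -0.9543656459790035 [ 0.6423 -0.0144 -1.416 ] -81.13154483228665 [ 4.79011836 32.58926415]
[('top', 'tray_mouth', [1.0, -0.6]), ('top', 'pusher_face', [-1.3, -0.4]), ('top', 'pusher_grip', [1.6, -1.4]), ('top', 'bench_feeder', [3.9, -2.3])]
pot in feeder 0.07337263475283054 0.0012508704105462427
pot in feeder -0.0027880808846457573 0.00034142355257626674
['scene'] -0.9203496113564548 [ 0.6442 -0.0204 -1.4209] -81.41101073010694 [ 4.53895147 32.22580879]
[('scene', 'tray_mouth', [-5.1, 0.9]), ('scene', 'pusher_face', [-1.3, 0.3]), ('scene', 'pusher_grip', [-1.7, 6.1]), ('scene', 'bench_feeder', [0.3, 2.3])]
pot in feeder 0.06713796571310915 0.0005712081890899933
pot in feeder -0.009017408056577737 -0.0007097078890691773
['top', 'scene'] -1.8556788630112508 [ 0.6422 -0.015  -1.4164] -81.15500006291684 [ 4.64774997 32.58584784]
[('scene', 'tray_mouth', [-4.0, -0.7]), ('scene', 'pusher_face', [-0.7, -1.2]), ('scene', 'pusher_grip', [-1.1, 4.6]), ('scene', 'bench_feeder', [1.1, 0.7]), ('top', 'tray_mouth', [1.2, -0.5]), ('top', 'pusher_face', [-1.1, -0.4]), ('top', 'pusher_grip', [1.9, -1.4]), ('top', 'bench_feeder', [4.1, -2.3])]
pot in feeder 0.07279553381663646 0.0014840706014684008
pot in feeder -0.0033648031379972646 0.0005434458321527825
(396, 924, 3)
```

View pics/ov2s.png

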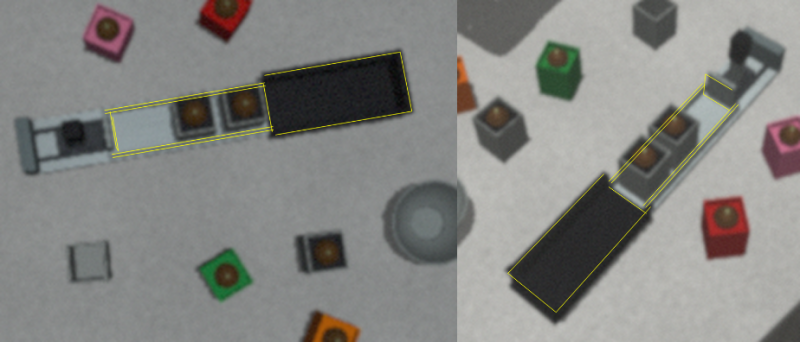

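```bash
python3 - <<'E'
from rig import manip
from scipy.spatial.transform import Rotation as R
s=manip.read_state(); q=s["tool_rot"]; r=R.from_quat([q[1],q[2],q[3],q[0]]).as_matrix()
import numpy as np
print(s["clock"],s["tool_pos"],"xaxis deg",np.degrees(np.arctan2(r[1,0],r[0,0])),r[:,2],s["joint_pos"],s["gripper_width"])
E
```

```text
2.55 [ 0.2094244  -0.53555299  0.23132191] xaxis deg -68.63944029706465 [ 1.89836244e-05 -9.21163466e-05 -9.99999996e-01] [-1.33760604e+00  3.13208907e-01  4.61092767e-02  1.30360269e+00
 -2.81667175e-06  1.43117452e+00] 0.08542328914656755
```

```bash
python3 -m crank '[28,42,0,8.75,28,42,0,8.75,28,42,0,8.75,28,42,0,8.75,28,42,0,8.75,28,42,0,8.75,28,42,0,8.75,28,42,0,8.75,2.7,-2.3,0,0,0,0,0,0]' 100
```

```text
clock: 3.8
tool_pos: [0.4363, -0.2021, 0.2314]
tool_rot: [0.0, 1.0, 0.012, 0.0]
wrist_force: [-0.7, -0.0, -0.2]
gripper_width: 0.0855
```

```bash
python3 -m crank '[0,0,-45,0,0,0,-45,0,0,0,-40,0,0,0,-30,0,0,0,-20,0,0,0,-11,0,0,0,0,0]' && python3 - <<'E'
from h import *
grab()
a=F["scene"]["img"][170:290,130:290]; b=F["top"]["img"][200:320,270:430]
cv2.imwrite("pics/g1.png",np.hstack([cv2.resize(x,(400,300),interpolation=3) for x in(a,b)]))
E
```

```text
clock: 4.68
tool_pos: [0.4354, -0.2025, 0.0399]
tool_rot: [-0.0, 1.0, 0.011, -0.0]
wrist_force: [-0.5, -0.5, 0.3]
gripper_width: 0.0856
```

View pics/g1.png

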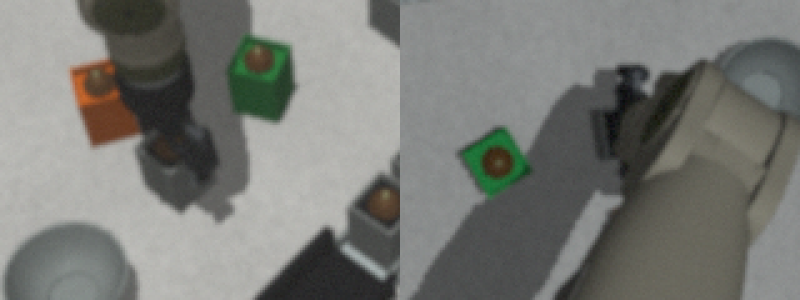

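The picture shows the jaws astride the grey pot, with clear space to the green and orange ones. Closing now.

```bash
python3 -m crank '[0,0,0,0,0,0,0,0,0,0,0,0,0,0,0,0,0,0,0,0,0,0,0,0,0,0,0,0,0,0,0,0]' 0 && python3 -m crank '[0,0,10,0,0,0,30,0,0,0,40,0,0,0,40,0,0,0,30,0,0,0,0,0]'
```

```text
clock: 5.78
tool_pos: [0.4367, -0.2023, 0.0416]
tool_rot: [0.001, 1.0, 0.012, 0.001]
wrist_force: [-1.8, 0.5, 6.0]
gripper_width: 0.0589
clock: 6.52
tool_pos: [0.4375, -0.2027, 0.1929]
tool_rot: [0.001, 1.0, 0.012, 0.002]
wrist_force: [-0.1, -1.1, -2.5]
gripper_width: 0.0583
```

```bash
python3 -m crank '[24,33,0,0.9,24,33,0,0.9,24,33,0,0.9,24,33,0,0.9,24,33,0,1,24,33,0,1,24,33,0,1,24,33,0,0.8,0,0,0,0,0,0,0,0,0,0,0,0]' && python3 - <<'E'
from h import *
from scipy.spatial.transform import Rotation as R
s=manip.read_state(); q=s["tool_rot"]; r=R.from_quat([q[1],q[2],q[3],q[0]]).as_matrix(); print(s["tool_pos"],np.degrees(np.arctan2(r[1,0],r[0,0])),r[:,2])
grab()
t=s["tool_pos"]; z0=t[2]-.040; ms={}
for c in F:
    uv=proj(c,[t[0],t[1],z0+.04])[0]
    for n in("pot_single","pot_front"):
        l=cut_out(c,n); print(c,n,[(np.round(d["point"]).tolist(),round(d["p"],2),int(d["pixels"].sum())) for d in l],uv)
    im=F[c]["img"].copy()
    for p in [[t[0],t[1],np.radians(8.84)]]:
        b=box(z0)
        for i in range(8):
            for j in range(i):
                if bin(i^j).count("1")==1: cv2.polylines(im,[(proj(c,tf(p,b[[i,j]]))*8).astype(int)],False,(0,255,0),1,16,3)
    u,v=uv.astype(int); cv2.imwrite(f"pics/h_{c}.png",cv2.resize(im[v-50:v+70,u-60:u+60],(400,400),interpolation=3))
cv2.imwrite("pics/h.png",np.hstack([cv2.imread("pics/h_scene.png"),cv2.imread("pics/h_top.png")]))
E
```

```text
clock: 7.9
tool_pos: [0.6272, 0.0613, 0.1896]
tool_rot: [0.0, 0.997, 0.076, -0.001]
wrist_force: [-0.6, -1.5, -2.5]
gripper_width: 0.0584
[0.62721082 0.06132939 0.18961271] 8.69696344341033 [-1.58062939e-03 -1.60678525e-04 -9.99998738e-01]
scene pot_single [([232.0, 201.0], 0.76, 733), ([287.0, 260.0], 0.72, 894), ([316.0, 195.0], 0.66, 761), ([172.0, 210.0], 0.65, 708)] [318.68418249 190.04229286]
scene pot_front [([329.0, 291.0], 0.84, 907), ([286.0, 257.0], 0.81, 832), ([367.0, 248.0], 0.62, 867), ([336.0, 206.0], 0.36, 485)] [318.68418249 190.04229286]
top pot_single [([366.0, 296.0], 0.69, 600), ([309.0, 263.0], 0.61, 483)] [264.13913203 180.10404989]
top pot_front [([318.0, 177.0], 0.77, 547), ([352.0, 174.0], 0.66, 3449), ([309.0, 123.0], 0.56, 573)] [264.13913203 180.10404989]
```

View pics/h.png

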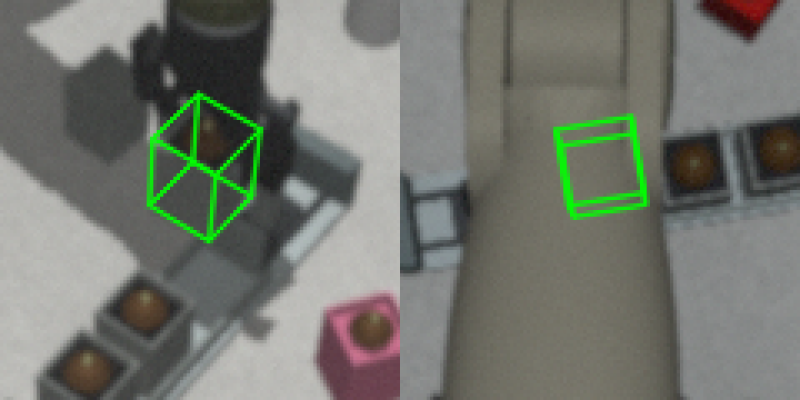

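```bash
python3 -m crank '[2.5,0.4,-15,0,0,0,-30,0,0,0,-30,0,0,0,-25,0,0,0,-15,0,0,0,0,0,0,0,0,0]' && python3 -m crank '[0,0,-4,0,0,0,-4,0,0,0,-4,0,0,0,0,0]' && python3 -m crank '[0,0,-4,0,0,0,-3,0,0,0,-1,0,0,0,0,0]'
```

```text
clock: 9.07
tool_pos: [0.6313, 0.0625, 0.0762]
tool_rot: [0.0, 0.997, 0.076, 0.001]
wrist_force: [-0.2, 0.3, -2.8]
gripper_width: 0.0589
clock: 9.57
tool_pos: [0.631, 0.0626, 0.0631]
tool_rot: [-0.0, 0.997, 0.076, 0.0]
wrist_force: [2.0, -0.2, -4.3]
gripper_width: 0.0586
clock: 10.07
tool_pos: [0.631, 0.0626, 0.0554]
tool_rot: [-0.0, 0.997, 0.076, 0.0]
wrist_force: [2.5, 0.3, -3.5]
gripper_width: 0.0587
```

```bash
python3 -m crank '[0,0,-1.5,0,0,0,-1,0,0,0,0,0,0,0,0,0]'; python3 -m crank '[0,0,-1,0,0,0,0,0,0,0,0,0]'
```

```text
clock: 10.58
tool_pos: [0.631, 0.0627, 0.0536]
tool_rot: [-0.0, 0.997, 0.076, 0.001]
wrist_force: [0.8, 1.7, 6.1]
gripper_width: 0.0587
clock: 10.95
tool_pos: [0.631, 0.0627, 0.0536]
tool_rot: [0.0, 0.997, 0.076, 0.001]
wrist_force: [-1.9, 0.9, 11.1]
gripper_width: 0.0587
```

Floor contact (+11 N). Releasing and lifting.

```bash
python3 -m crank '[0,0,0,0,0,0,0,0,0,0,0,0,0,0,0,0,0,0,0,0,0,0,20,0,0,0,40,0,0,0,50,0,0,0,45,0,0,0,0,0]' 100
python3 -m crank '[0,50,0,0,0,50,0,0,0,50,0,0,-30,50,0,0,-60,0,0,0,-60,0,0,0,0,0,0,0]'
python3 - <<'E'
from h import *
grab()
pf=[.642,-.015,-1.4164]
for c,(x,y,w,h) in(("top",(190,130,160,100)),("scene",(240,150,160,100))):
    k=5;im=cv2.resize(F[c]["img"][y:y+h,x:x+w],None,fx=k,fy=k,interpolation=cv2.INTER_CUBIC)
    T=lambda q:(((q-[x,y])+.5)*k*8).astype(np.int32)
    for X in([[-.189,-.014,.14],[-.161,-.014,.14],[-.161,.014,.14],[-.189,.014,.14],[-.189,-.014,.14]],[[-.125,.027,.073],[-.125,-.027,.073]],[[-.135,-.032,.03],[.115,-.032,.03]]):
        cv2.polylines(im,[T(proj(c,tf(pf,X)))],False,(0,255,255),1,16,3)
    cv2.imwrite(f"pics/p_{c}.png",im[:, :]); print(im.shape)
cv2.imwrite("pics/p.png",cv2.resize(np.vstack([cv2.imread("pics/p_top.png"),cv2.imread("pics/p_scene.png")]),(480,600)))
for n,X in(("pusher_grip",[-.175,0,.12]),("pusher_face",[-.125,0,.05])):
    o=[(c,landmark_of(c,n)) for c in F]; o=[(c,l[0]["point"],l[0]["p"]) for c,l in o if l]
    r=least_squares(lambda q:np.concatenate([proj(c,[q[0],q[1],X[2]])[0]-uv for c,uv,_ in o]),[.6,.1]); print(n,o,r.x,tf(pf,X))
print(manip.read_state()["clock"])
E
```

```text
clock: 12.2
tool_pos: [0.6332, 0.0625, 0.2117]
tool_rot: [0.0, 0.997, 0.076, 0.004]
wrist_force: [0.6, -0.6, -0.9]
gripper_width: 0.0851
clock: 13.08
tool_pos: [0.4741, 0.262, 0.2048]
tool_rot: [0.001, 0.997, 0.078, -0.004]
wrist_force: [0.4, 0.1, 0.2]
gripper_width: 0.0854
(500, 800, 3)
(500, 800, 3)
pusher_grip [('scene', [339.1, 185.1], 0.87), ('top', [228.5, 188.8], 0.59)] [0.61454739 0.16109718] [[0.61508786 0.1579183  0.12      ]]
pusher_face [('scene', [325.6, 210.7], 0.56), ('top', [246.9, 186.9], 0.96)] [0.62272308 0.11286266] [[0.62277705 0.10851307 0.05      ]]
13.375
```

View pics/p.png

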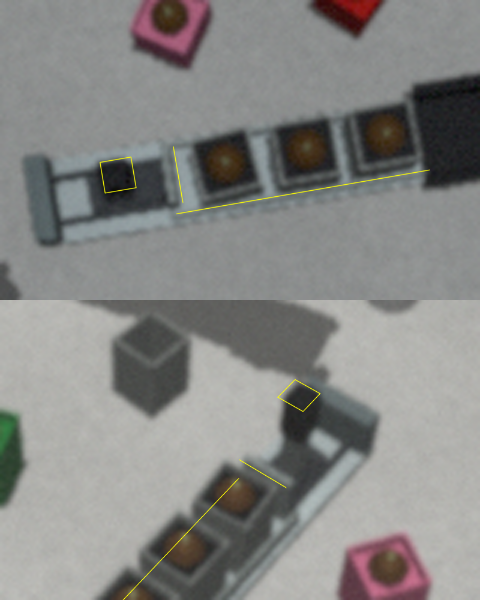

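The pot stands upright in the gap at top crop (225,162), in line with the row and with clearance at both ends. The grip model lies on the black grip at (118,175). Going to the grip.

```bash
python3 -m crank '[28,-20,0,0,28,-20,0,0,28,-20,0,0,28,-20,0,0,28,-22,0,0,0,0,0,0,0,0,0,0]'; python3 -m crank '[0,0,0,0]'
```

```text
clock: 14.25
tool_pos: [0.6208, 0.1603, 0.2062]
tool_rot: [-0.0, 0.997, 0.076, -0.001]
wrist_force: [-0.7, -0.5, 0.4]
gripper_width: 0.0853
clock: 14.38
tool_pos: [0.6201, 0.1611, 0.2068]
tool_rot: [-0.0, 0.997, 0.077, -0.0]
wrist_force: [0.5, 0.4, 0.1]
gripper_width: 0.0855
```

```bash
python3 -m crank '[-5.5,0,-8,0,0,0,-30,0,0,0,-30,0,0,0,-25,0,0,0,-15,0,0,0,0,0,0,0,0,0]'; python3 -m crank '[0,0,0,0,0,0,0,0,0,0,0,0,0,0,0,0,0,0,0,0,0,0,0,0,0,0,0,0,0,0,0,0]' 0
```

```text
clock: 15.25
tool_pos: [0.6157, 0.1608, 0.0999]
tool_rot: [-0.0, 0.997, 0.076, 0.001]
wrist_force: [0.2, 0.3, 0.6]
gripper_width: 0.085
clock: 16.25
tool_pos: [0.6166, 0.1607, 0.0996]
tool_rot: [-0.0, 0.997, 0.076, 0.002]
wrist_force: [5.0, 1.0, 2.2]
gripper_width: 0.0272
```

```bash
python3 -m crank '[1,0,0,0,0.6,-4,0,0,1.2,-8,0,0,1.55,-10,0,0,1.55,-10,0,0,1.55,-10,0,0,1.55,-10,0,0,1.55,-10,0,0,1.2,-8,0,0,0.6,-4,0,0,0,0,0,0]'
```

```text
clock: 17.62
tool_pos: [0.6277, 0.0885, 0.0996]
tool_rot: [-0.002, 0.997, 0.077, 0.001]
wrist_force: [1.5, 8.3, 5.6]
gripper_width: 0.0273
```

```bash
python3 -m crank '[0.6,-4,0,0,1.2,-8,0,0,1.55,-10,0,0,1.55,-10,0,0,1.55,-10,0,0,1.55,-10,0,0,1.55,-10,0,0,1.55,-10,0,0,1.2,-8,0,0,0.6,-4,0,0,0,0,0,0]'; python3 - <<'E'
from h import *
grab()
a=F["scene"]["img"][150:350,190:390]; b=F["top"]["img"][110:230,240:420]
cv2.imwrite("pics/m1.png",np.hstack([cv2.resize(a,(400,400),interpolation=3),cv2.resize(b,(400,400*2//3)[:2],interpolation=3) if 0 else cv2.copyMakeBorder(cv2.resize(b,(400,267),interpolation=3),0,133,0,0,0)]))
E
```

```text
clock: 19.0
tool_pos: [0.6404, 0.0054, 0.0996]
tool_rot: [-0.002, 0.997, 0.077, 0.001]
wrist_force: [1.9, 11.4, 6.2]
gripper_width: 0.0276
```

View pics/m1.png

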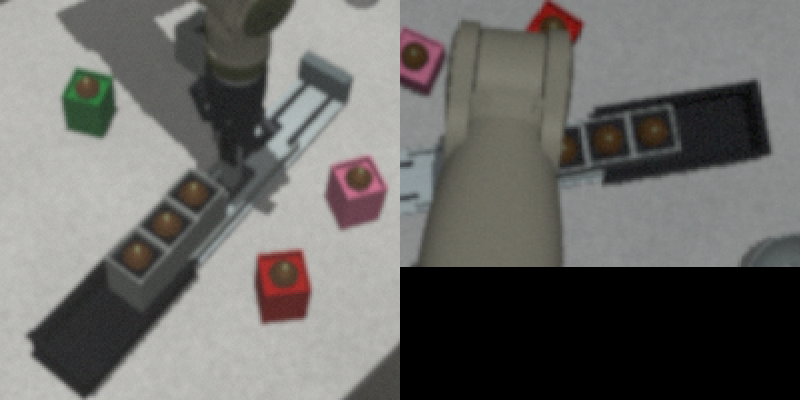

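The three pots run as one close, straight row (scene crop (137,258), (166,226), (194,190)), with the front ones already in the tray. Continuing.

```bash
python3 -m crank '[0.6,-4,0,0,1.2,-8,0,0,1.55,-10,0,0,1.55,-10,0,0,1.55,-10,0,0,1.55,-10,0,0,1.55,-10,0,0,1.2,-8,0,0,0.6,-4,0,0,0.6,-4,0,0,0,0,0,0]'; python3 -m crank '[0.45,-3,0,0,0.45,-3,0,0,0.3,-2,0,0,0,0,0,0]'
```

```text
clock: 20.48
tool_pos: [0.6522, -0.0714, 0.0996]
tool_rot: [-0.003, 0.997, 0.078, 0.0]
wrist_force: [0.7, 14.8, 7.6]
gripper_width: 0.0271
clock: 20.98
tool_pos: [0.6533, -0.0789, 0.0996]
tool_rot: [-0.003, 0.997, 0.078, 0.0]
wrist_force: [1.3, 15.9, 8.3]
gripper_width: 0.0275
```

```bash
python3 -m crank '[0.45,-3,0,0,0.3,-2,0,0,0,0,0,0]'; python3 -m crank '[0.3,-2,0,0,0.15,-1,0,0,0,0,0,0]'
```

```text
clock: 21.35
tool_pos: [0.6541, -0.0838, 0.0996]
tool_rot: [-0.004, 0.997, 0.078, 0.001]
wrist_force: [1.2, 16.0, 8.2]
gripper_width: 0.027
clock: 21.72
tool_pos: [0.6545, -0.0864, 0.0996]
tool_rot: [-0.004, 0.997, 0.078, 0.0]
wrist_force: [1.9, 17.3, 7.9]
gripper_width: 0.0276
```

```bash
python3 -m crank '[0.3,-2,0,0,0,0,0,0]'; python3 -m crank '[0.3,-2,0,0,0,0,0,0]';  python3 -m crank '[0.3,-2,0,0,0,0,0,0]'
```

```text
clock: 21.98
tool_pos: [0.6545, -0.0864, 0.0995]
tool_rot: [-0.005, 0.997, 0.079, 0.0]
wrist_force: [-0.1, 23.3, 9.1]
gripper_width: 0.0273
clock: 22.22
tool_pos: [0.6545, -0.0865, 0.0995]
tool_rot: [-0.007, 0.997, 0.079, 0.0]
wrist_force: [-0.1, 26.7, 10.1]
gripper_width: 0.0272
clock: 22.48
tool_pos: [0.6545, -0.0865, 0.0995]
tool_rot: [-0.009, 0.997, 0.08, 0.0]
wrist_force: [0.1, 32.3, 12.5]
gripper_width: 0.0274
```

At the forward stop: the position is steady after 250 mm of travel and the force is rising to 32 N. Easing back now.

```bash
python3 -m crank '[-0.6,4,0,0,-0.6,4,0,0,-1.2,8,0,0,-1.55,10,0,0,-1.55,10,0,0,-1.55,10,0,0,-1.55,10,0,0,-1.55,10,0,0,-1.55,10,0,0,-1.55,10,0,0,-1.55,10,0,0,-1.55,10,0,0]';  python3 -m crank '[-1.55,10,0,0,-1.55,10,0,0,-1.55,10,0,0,-1.55,10,0,0,-1.55,10,0,0,-1.55,10,0,0,-1.55,10,0,0,-1.55,10,0,0,-1.55,10,0,0,-1.55,10,0,0,-1.2,8,0,0,0,0,0,0]'
```

```text
clock: 23.98
tool_pos: [0.6395, 0.0114, 0.0995]
tool_rot: [-0.002, 0.997, 0.078, 0.001]
wrist_force: [2.8, 7.0, 4.5]
gripper_width: 0.0272
clock: 25.48
tool_pos: [0.6231, 0.1186, 0.0995]
tool_rot: [-0.001, 0.997, 0.077, 0.001]
wrist_force: [1.7, 3.9, 4.1]
gripper_width: 0.0277
```

```bash
python3 -m crank '[-1.2,8,0,0,-1.2,8,0,0,-1.2,8,0,0,-0.9,6,0,0,-0.6,4,0,0,-0.45,3,0,0,-0.3,2,0,0,-0.3,2,0,0,0,0,0,0]';  python3 -m crank '[-0.3,2,0,0,-0.15,1,0,0,0,0,0,0]'; python3 -m crank '[-0.15,1,0,0,0,0,0,0]'
```

```text
clock: 26.6
tool_pos: [0.617, 0.1586, 0.0995]
tool_rot: [-0.001, 0.997, 0.077, 0.001]
wrist_force: [2.6, 3.4, 5.8]
gripper_width: 0.0276
clock: 26.98
tool_pos: [0.6167, 0.1606, 0.0995]
tool_rot: [0.0, 0.997, 0.076, 0.001]
wrist_force: [2.6, -0.5, 6.1]
gripper_width: 0.0271
clock: 27.22
tool_pos: [0.6166, 0.1606, 0.0995]
tool_rot: [0.001, 0.997, 0.076, 0.001]
wrist_force: [3.7, -2.4, 4.9]
gripper_width: 0.0272
```

Home stop reached: the force has reversed and the position equals the start. Releasing and withdrawing upward.

```bash
python3 -m crank '[0,0,0,0,0,0,0,0,0,0,0,0,0,0,0,0,0,0,0,0,0,0,0,0,0,0,20,0,0,0,40,0,0,0,45,0,0,0,0,0]' 100; python3 -m crank '[-40,20,0,0,-50,20,0,0,-50,20,0,0,-40,0,0,0,0,0,0,0,0,0,0,0]'
python3 - <<'E'
from h import *
grab()
a=F["scene"]["img"][150:350,190:390]; b=F["top"]["img"][110:260,190:430]
cv2.imwrite("pics/fin.png",np.hstack([cv2.resize(a,(400,400),interpolation=3),cv2.copyMakeBorder(cv2.resize(b,(400,250),interpolation=3),0,150,0,0,0)]))
pf=np.array([.642,-.015]);cc,ss=np.cos(-1.4164),np.sin(-1.4164)
for uv in [d["point"] for d in recognise("top","pot_front")]:
    p=ray("top",uv,.09)[:2]-pf; print(np.round(uv),"feeder",p@[cc,ss],p@[-ss,cc])
for n,z in(("pusher_face",.05),("pusher_grip",.12)):
    for d in landmark_of("top",n)[:1]: p=ray("top",d["point"],z)[:2]-pf; print(n,p@[cc,ss],p@[-ss,cc])
print(manip.read_state()["clock"])
E
```

```text
clock: 28.48
tool_pos: [0.6183, 0.1619, 0.2086]
tool_rot: [-0.0, 0.997, 0.076, 0.004]
wrist_force: [0.1, 0.1, -0.3]
gripper_width: 0.0858
clock: 29.22
tool_pos: [0.4363, 0.2216, 0.2037]
tool_rot: [-0.0, 0.997, 0.076, 0.0]
wrist_force: [0.4, 0.1, 1.3]
gripper_width: 0.0853
[388. 165.] feeder 0.27045214139417906 -0.005522532076865087
[309. 124.] feeder 0.07278173498154278 0.14535233983794985
[248. 140.] feeder -0.10412073804995343 0.13175330929202786
[366. 163.] feeder 0.21170035378283122 0.00930359696220431
pusher_face -0.12626366028740338 -0.0022660953265747808
pusher_grip -0.18341482485889835 0.001862369592779794
29.475
```

View pics/fin.png

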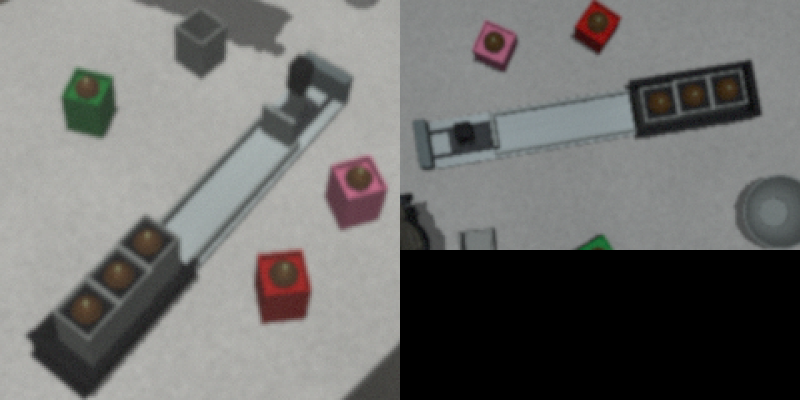

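The picture shows all three pots in the tray as a close, straight row at top crop (660,101), (695,95), (728,88). The pusher is home at (465,132) and the other things are unmoved. Handing in.

```bash
python3 -c "
from rig import manip; print(manip.hand_in())"
```

```text
the job is handed in; nothing more can be done
None
```

The job is done and handed in at about 29.5 s of the 64 s allowed. I stood the grey potted corm in the empty place and released it. Then I pushed all three pots by the grip to the forward stop, eased the pusher home while holding it, and let go.

**Checks that agreed**
- **Forward stop:** the pusher travelled about 250 mm, then stood still while the force rose to 32 N.
- **Home:** the grip came back to its starting position and the force reversed against the home stop. The last picture puts the pusher face at feeder x = -126 mm, against -125 mm expected.
- **Row in the tray:** the last picture shows the three pots upright, close and straight inside the tray. The empty pot and bowl look unmoved; the bottle was outside that crop, and I never went near it.

**Checks that disagreed or fell short**
- The last camera check found only two of the three pots in the tray. Their sideways positions were -6 and +9 mm, which is more spread than the picture shows, so I put it down to the network being a little off. I did not measure the rearmost pot's distance past the tray mouth; that it is fully in rests on the forward stop being reached and on the picture.
- The last grip landmark reads 8 mm behind its nominal place, though the arm's own position says home.
- My first feeder fit from image gradients was wrong. I replaced it with a fit to the tray outline, which matched the pictures.

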